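# Set out three ballast weights and hold the parts case open

## Robot

A 6-joint arm with a two-finger parallel gripper is mounted at the origin on the work surface. World frame = base frame: x ahead of the robot, y to its left, z up, the work surface at z = 0. Lengths are in m, angles in rad, forces in N, time in s.
With the tool pointing down it reaches from about 0.2 to 0.875 m from the base axis. Payload 3.4 kg.
Tool frame: the origin (TCP) lies at the very end of the fingers, on their centre line; the grasp point (between the pads) lies 19 mm behind it; z points along the fingers, y is the line along which they close (so a half turn about z gives the same grasp; the last joint's range is limited). The gripper opens to 94 mm and grips with 3 to 60 N. Pads are 16 mm wide; open, the fingers measure 119 mm over their backs; the gripper's body (75 mm by 177 mm) begins 78 mm behind the grasp point.
Start: joints at [-1.357, 0.276, 1.505, -0, 1.361, -0.121], TCP at [0.189, -0.543, 0.172] pointing down, gripper open.
Joint ranges: [-2.89, 2.89], [-0.75, 2.08], [0.22, 2.7], [-1.18, 4.32], [0.11, 2.71], [-2.7, 2.7]. Speed limits (rad/s): [2.57, 2.57, 3.14, 3.14, 3.14, 3.14].

## Interface

Orientations are given as a unit quaternion [w, x, y, z].
In Python, from cell import sensors, vision, order gives the robot as it stands.
- The arm moves only by the tool move_arm, never from a script. Its argument "motion" is a list of rows, each an object of numbers: "dx", "dy", "dz": the shift along the tool's x, y, z in units of 0.06 m (1.0 is 0.06 m); "roll": the turn about the tool's z in units of 0.12 rad (1.0 is 0.12 rad). A call has 1 to 20 rows; each row shifts and turns the commanded pose from where the row before left it, along the tool's axes as they then stand; what a row does not reach is not made up. A row lasts 1/8 s, in which the tool goes at most 62.5 mm and 10.7 degrees, less where a joint would pass 70% of its speed; a pose out of reach is approached as far as the arm can. A call with a number of a shift or a turn outside -1 to 1 is refused whole. A call with a gripper value outside its range is refused whole. "hand" is the opening, from 0 (shut) to 1 (fully open), set as the call begins (left out, the last holds). The fingers move at their own pace and stop on an object; the grip force is fixed at half the most. Time passes only in rows, so rows that do not move let the fingers close. It gives the time, the measured TCP pose, the force, the opening and the grip force at its end, in the units of the state.
- sensors.read_state(): the state, without advancing time (a new reading comes with each control period).
- vision.capture(name): name is "scene" or "top" or "wrist"; returns (picture, depth): 384x512x3 uint8, blue, green, red; 384x512 float32, m along the optical axis (not along the pixel's ray), 0 where there is no reading.
- vision.camera_info(name): a dict with "fov_y" (degrees; the focal length in pixels is half the picture's height over the tangent of half this angle, whatever the lens; pixels are square), "cx", "cy" (the principal point, pixels), "R" (3x3) and "t" (3): a world point X has camera coordinates R X + t; the wrist camera has in their place "mount" (4x4, takes a point from camera to tool coordinates, whose origin is the TCP and whose axes are the flange's). Camera axes: x right, y down, z forward; pixel columns grow to the right and rows downward; lengths in m; the calibration is good to about 2 mm. A picture is of the moment at which its call begins: read the wrist's pose just before it. camera_info takes no time and is no camera call.
- order.job_done(): hands the job in; it is judged then, once.
The state is a dict: "time_s": time; "joints": joint angles; "qd": joint speeds; "joint_efforts": joint torques, N m; "tcp_pos": TCP position; "tcp_rot": TCP orientation; "wrist_force": force on the tool from outside, world axes, zero at the start; "ft_torque": the same for the moment, N m; "grip_width": opening from 0.0 (shut) to 1.0 (fully open); "gripper_force": force on a finger pad.
Only numpy, scipy, OpenCV 4.12 (cv2) and the standard library are available. Lean on these libraries where they do the work, as an engineer would, in place of code of your own. Each camera call takes 0.05 s, during which the arm holds its last target. There are 200 camera calls.

## Task

The mechanic is about to put ballast away: first, with the parts case still shut, lay exactly three of the five steel ballast weights side by side, flat in the shallow aluminium tray, and leave the other two and everything else on the bench where they are. Then lift the lid of the case with the fingers and hold it still at 60 degrees open (give or take 8 degrees) for the mechanic. The lid falls shut if let go, so the program finishes while the fingers are still holding it there.

Things in the scene. Friction and masses are not known exactly. Their poses are not given: they have to be found in the camera images.
- lid (a joint): hinge of the case's lid, rad: 0 = shut, grows as the front edge is lifted, 1.047 = 60 degrees, stops at 1.4 (80 degrees). No spring or stay: the lid (about 0.35 kg) falls shut by itself from any angle. It turns about the case's own y axis.
- lid_tab (a point): centre of the lid's pull tab: black, flat, 22 mm wide (along y), 10 mm thick, sticking 35 mm out from the middle of the lid's front edge; this point is 18 mm from its tip, 64 mm above the bench when shut, 160 mm from the hinge line. Free below. Can be pinched from above across its width; it turns between the fingers as the lid rises. Axes turn with the lid (x to the hinge, y along it).
- lid_hinge (a point): middle of the hinge line, on the case's far upper edge, 61 mm above the bench; y runs along the hinge; axes turn with the lid. The plane of the lid passes from here to the tab: the tab point stands 160 mm out and 3 mm to the outer side of it.
- case: flat parts case fixed to the bench: black open box 140 mm deep (x) by 220 mm wide (y) by 60 mm high, with a plain aluminium lid 6 mm thick hinged along its far (+x) upper edge. Origin under its centre, on the bench; its front (-x) faces the robot, give or take its yaw.
- tray: shallow bare aluminium tray fixed to the bench in front of the case, 120 mm (x) by 190 mm (y), walls 14 mm high and 4 mm thick, floor about 4 mm thick; origin under its centre, at bench height.
- weight1: one of five equal plain steel ballast weights: a flat disc 36 mm across, 18 mm high, 140 g give or take, lying flat on the bench. Origin: centre of its underside, z up.
- weight2: one of five equal plain steel ballast weights: a flat disc 36 mm across, 18 mm high, 140 g give or take, lying flat on the bench. Origin: centre of its underside, z up.
- weight3: one of five equal plain steel ballast weights: a flat disc 36 mm across, 18 mm high, 140 g give or take, lying flat on the bench. Origin: centre of its underside, z up.
- weight4: one of five equal plain steel ballast weights: a flat disc 36 mm across, 18 mm high, 140 g give or take, lying flat on the bench. Origin: centre of its underside, z up.
- weight5: one of five equal plain steel ballast weights: a flat disc 36 mm across, 18 mm high, 140 g give or take, lying flat on the bench. Origin: centre of its underside, z up.
- wheel1: bystander: model-car wheel lying flat, 62 mm across, 26 mm high, black tyre. Origin under its centre.
- wheel2: bystander: model-car wheel lying flat, 62 mm across, 26 mm high, black tyre. Origin under its centre.
- motor: bystander: small electric motor lying on its side, 36 mm thick and high, about 56 mm long (along its x). Origin under its centre.
- shock: bystander: small shock absorber lying along its x, 60 mm long, 14 mm thick. Origin under its centre.
- pack: bystander: hard-cased battery pack 96 x 47 x 25 mm, lying flat. Origin under its centre.
- driver: bystander: screwdriver lying along its x, about 200 mm long. Origin under its middle.
- jar: bystander: small closed jar, 48 mm across, 60 mm high, standing. Origin under its centre.
Not all that is in view belongs to the job. What is shaped like the weight2 but brown or green is not meant.

How it is judged:
On the way, in this order (a step that is already met when the one before it is completed fails the run):
1. exactly three weights lie flat and released in the tray, the other two not moved, the lid still shut (((distance of each of weight1, weight2, weight3 from where it was at the start of the episode above 0.03 m and distance of each of weight4, weight5 from where it was at the start of the episode below 0.03 m) or (distance of each of weight1, weight2, weight4 from where it was at the start of the episode above 0.03 m and distance of each of weight3, weight5 from where it was at the start of the episode below 0.03 m) or (distance of each of weight1, weight2, weight5 from where it was at the start of the episode above 0.03 m and distance of each of weight3, weight4 from where it was at the start of the episode below 0.03 m) or (distance of each of weight1, weight3, weight4 from where it was at the start of the episode above 0.03 m and distance of each of weight2, weight5 from where it was at the start of the episode below 0.03 m) or (distance of each of weight1, weight3, weight5 from where it was at the start of the episode above 0.03 m and distance of each of weight2, weight4 from where it was at the start of the episode below 0.03 m) or (distance of each of weight1, weight4, weight5 from where it was at the start of the episode above 0.03 m and distance of each of weight2, weight3 from where it was at the start of the episode below 0.03 m) or (distance of each of weight1, weight5 from where it was at the start of the episode below 0.03 m and distance of each of weight2, weight3, weight4 from where it was at the start of the episode above 0.03 m) or (distance of each of weight1, weight4 from where it was at the start of the episode below 0.03 m and distance of each of weight2, weight3, weight5 from where it was at the start of the episode above 0.03 m) or (distance of each of weight1, weight3 from where it was at the start of the episode below 0.03 m and distance of each of weight2, weight4, weight5 from where it was at the start of the episode above 0.03 m) or (distance of each of weight1, weight2 from where it was at the start of the episode below 0.03 m and distance of each of weight3, weight4, weight5 from where it was at the start of the episode above 0.03 m)) and (distance of weight1 from where it was at the start of the episode below 0.03 m or (x of weight1 in the frame of tray between -0.045 and 0.045 m and y of weight1 in the frame of tray between -0.08 and 0.08 m and z of weight1 in the frame of tray below 0.009 m and angle between weight1's own z axis and vertical below 0.12 rad and linear speed of weight1 below 0.03 m/s and contact force between the fingers and weight1 below 0.1 N)) and (distance of weight2 from where it was at the start of the episode below 0.03 m or (x of weight2 in the frame of tray between -0.045 and 0.045 m and y of weight2 in the frame of tray between -0.08 and 0.08 m and z of weight2 in the frame of tray below 0.009 m and angle between weight2's own z axis and vertical below 0.12 rad and linear speed of weight2 below 0.03 m/s and contact force between the fingers and weight2 below 0.1 N)) and (distance of weight3 from where it was at the start of the episode below 0.03 m or (x of weight3 in the frame of tray between -0.045 and 0.045 m and y of weight3 in the frame of tray between -0.08 and 0.08 m and z of weight3 in the frame of tray below 0.009 m and angle between weight3's own z axis and vertical below 0.12 rad and linear speed of weight3 below 0.03 m/s and contact force between the fingers and weight3 below 0.1 N)) and (distance of weight4 from where it was at the start of the episode below 0.03 m or (x of weight4 in the frame of tray between -0.045 and 0.045 m and y of weight4 in the frame of tray between -0.08 and 0.08 m and z of weight4 in the frame of tray below 0.009 m and angle between weight4's own z axis and vertical below 0.12 rad and linear speed of weight4 below 0.03 m/s and contact force between the fingers and weight4 below 0.1 N)) and (distance of weight5 from where it was at the start of the episode below 0.03 m or (x of weight5 in the frame of tray between -0.045 and 0.045 m and y of weight5 in the frame of tray between -0.08 and 0.08 m and z of weight5 in the frame of tray below 0.009 m and angle between weight5's own z axis and vertical below 0.12 rad and linear speed of weight5 below 0.03 m/s and contact force between the fingers and weight5 below 0.1 N)) and value of joint lid below 0.08 rad), for 0.2 s.
2. the lid is held by the fingers at 60 degrees, give or take 8 (value of joint lid between 0.908 and 1.187 rad and velocity of joint lid between -0.1 and 0.1 rad/s and contact force between the fingers and lid above 0.2 N), for 0.2 s.
At the end, for the whole second after the job is handed in: The lid stands still (under 0.1 rad/s) at 52 to 68 degrees (0.908 to 1.187 rad), touched by the fingers with more than 0.2 N and by no loose thing; exactly three weights lie flat on the tray's floor, at rest and not touched; the other two weights are within 30 mm of where they began (all of step 2 and contact force between each of weight1, weight2, weight3, weight4, weight5, wheel1, wheel2, motor, shock, pack, driver, jar and lid below 0.05 N and ((distance of each of weight1, weight2, weight3 from where it was at the start of the episode above 0.03 m and distance of each of weight4, weight5 from where it was at the start of the episode below 0.03 m) or (distance of each of weight1, weight2, weight4 from where it was at the start of the episode above 0.03 m and distance of each of weight3, weight5 from where it was at the start of the episode below 0.03 m) or (distance of each of weight1, weight2, weight5 from where it was at the start of the episode above 0.03 m and distance of each of weight3, weight4 from where it was at the start of the episode below 0.03 m) or (distance of each of weight1, weight3, weight4 from where it was at the start of the episode above 0.03 m and distance of each of weight2, weight5 from where it was at the start of the episode below 0.03 m) or (distance of each of weight1, weight3, weight5 from where it was at the start of the episode above 0.03 m and distance of each of weight2, weight4 from where it was at the start of the episode below 0.03 m) or (distance of each of weight1, weight4, weight5 from where it was at the start of the episode above 0.03 m and distance of each of weight2, weight3 from where it was at the start of the episode below 0.03 m) or (distance of each of weight1, weight5 from where it was at the start of the episode below 0.03 m and distance of each of weight2, weight3, weight4 from where it was at the start of the episode above 0.03 m) or (distance of each of weight1, weight4 from where it was at the start of the episode below 0.03 m and distance of each of weight2, weight3, weight5 from where it was at the start of the episode above 0.03 m) or (distance of each of weight1, weight3 from where it was at the start of the episode below 0.03 m and distance of each of weight2, weight4, weight5 from where it was at the start of the episode above 0.03 m) or (distance of each of weight1, weight2 from where it was at the start of the episode below 0.03 m and distance of each of weight3, weight4, weight5 from where it was at the start of the episode above 0.03 m)) and (distance of weight1 from where it was at the start of the episode below 0.03 m or (x of weight1 in the frame of tray between -0.045 and 0.045 m and y of weight1 in the frame of tray between -0.08 and 0.08 m and z of weight1 in the frame of tray below 0.009 m and angle between weight1's own z axis and vertical below 0.12 rad and linear speed of weight1 below 0.03 m/s and contact force between the fingers and weight1 below 0.1 N)) and (distance of weight2 from where it was at the start of the episode below 0.03 m or (x of weight2 in the frame of tray between -0.045 and 0.045 m and y of weight2 in the frame of tray between -0.08 and 0.08 m and z of weight2 in the frame of tray below 0.009 m and angle between weight2's own z axis and vertical below 0.12 rad and linear speed of weight2 below 0.03 m/s and contact force between the fingers and weight2 below 0.1 N)) and (distance of weight3 from where it was at the start of the episode below 0.03 m or (x of weight3 in the frame of tray between -0.045 and 0.045 m and y of weight3 in the frame of tray between -0.08 and 0.08 m and z of weight3 in the frame of tray below 0.009 m and angle between weight3's own z axis and vertical below 0.12 rad and linear speed of weight3 below 0.03 m/s and contact force between the fingers and weight3 below 0.1 N)) and (distance of weight4 from where it was at the start of the episode below 0.03 m or (x of weight4 in the frame of tray between -0.045 and 0.045 m and y of weight4 in the frame of tray between -0.08 and 0.08 m and z of weight4 in the frame of tray below 0.009 m and angle between weight4's own z axis and vertical below 0.12 rad and linear speed of weight4 below 0.03 m/s and contact force between the fingers and weight4 below 0.1 N)) and (distance of weight5 from where it was at the start of the episode below 0.03 m or (x of weight5 in the frame of tray between -0.045 and 0.045 m and y of weight5 in the frame of tray between -0.08 and 0.08 m and z of weight5 in the frame of tray below 0.009 m and angle between weight5's own z axis and vertical below 0.12 rad and linear speed of weight5 below 0.03 m/s and contact force between the fingers and weight5 below 0.1 N))); the arm keeps its last pose, push and grip.
It fails at once if a bystander is moved by more than 40 mm (distance of any of wheel1, wheel2, motor, shock, pack, driver, jar from where it was at the start of the episode above 0.04 m).
It also fails if it takes over 72 s, if anything falls off the work surface, if the arm or the gripper's body presses on something with over 40 N, if the wrist force passes 120 N, or if a joint passes its speed limit or range.

## Working session

There is one attempt and no reset: what is moved stays moved. The work goes in short steps, Python scripts to look and compute and a tool call to move; the robot and the scene stay as the last step left them, time stands still between calls to the robot, and variables do not carry over. Pictures are saved under pics/ and viewed, at most 10 in all, crops included, and the job is handed in when it is done.

Besides the shell and the picture viewer there is one more tool, called after "Request:" by a JSON object that holds its "op" and its "data". move_arm: Moves the arm, as the interface text tells. Shifts and turns lie within -1 to 1; 1 stands for 0.06 m of shift or 0.12 rad of turn. Its arguments: {"type":"object","properties":{"motion":{"type":"array","items":{"type":"object","properties":{"dx":{"type":"number"},"dy":{"type":"number"},"dz":{"type":"number"},"roll":{"type":"number"}}}},"hand":{"type":"number"}},"required":["motion"]}

```bash
ls; mkdir -p pics
python3 - <<'E'
from cell import sensors, vision
import cv2,numpy as np
s=sensors.read_state();print(s)
for n in("scene","top"):
    p,d=vision.capture(n);cv2.imwrite(f"pics/{n}0.png",p);np.save(f"pics/{n}0.npy",d);print(n,vision.camera_info(n),(d>0).mean())
print(vision.camera_info("wrist"))
E
```

```text
pics
{'time_s': 0.0, 'joints': array([-1.35698431e+00,  2.76565020e-01,  1.50614365e+00,  2.02173221e-05,
        1.36069576e+00, -1.21023333e-01]), 'qd': array([-3.78538202e-04,  5.16230902e-04, -2.46098372e-04, -5.67861317e-04,
        1.26012442e-03,  8.48912732e-05]), 'joint_efforts': array([-8.25083157e-05, -4.04580009e+01, -2.37232393e+01,  6.99522486e-02,
        3.45103140e-02, -1.51601712e-04]), 'tcp_pos': array([ 0.18880595, -0.54243888,  0.17081771]), 'tcp_rot': array([-9.05374949e-04,  9.86018312e-01,  1.66634532e-01, -3.21393348e-05]), 'wrist_force': array([0.1261416 , 0.12456009, 0.17283063]), 'ft_torque': array([-0.00395818, -0.01944182, -0.01561642]), 'gripper_force': 0.0, 'grip_width': 0.9987125161605692}
scene {'fov_y': 46.06875413189158, 'cx': 246.8802032140356, 'cy': 194.59896477870402, 'R': array([[ 0.71668696,  0.6973473 , -0.0081583 ],
       [ 0.52649748, -0.54869641, -0.64940947],
       [-0.45734037,  0.46112797, -0.76039515]]), 't': array([-0.46518791, -0.23076037,  1.51230134])} 0.9957173665364584
top {'fov_y': 50.464066987274244, 'cx': 256.582719745458, 'cy': 187.2813397900089, 'R': array([[ 0.02938064, -0.99945428, -0.01509678],
       [-0.9848338 , -0.02636054, -0.17148618],
       [ 0.17099464,  0.01990619, -0.98507085]]), 't': array([0.04038716, 0.59686239, 1.21694895])} 0.9959767659505209
{'fov_y': 64.83526303272906, 'cx': 254.0203634395167, 'cy': 190.22751355699435, 'mount': array([[ 1.64376018e-03, -9.62722524e-01, -2.70485931e-01,
         7.79877796e-02],
       [ 9.99997779e-01,  1.93930572e-03, -8.25391403e-04,
         1.40397385e-04],
       [ 1.31917781e-03, -2.70483974e-01,  9.62723574e-01,
        -2.12405335e-01],
       [ 0.00000000e+00,  0.00000000e+00,  0.00000000e+00,
         1.00000000e+00]])}
```

View pics/top0.png

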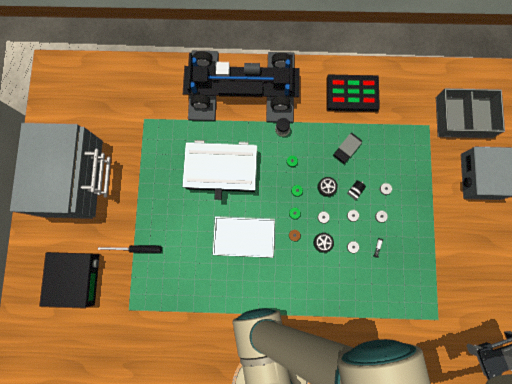

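View pics/scene0.png

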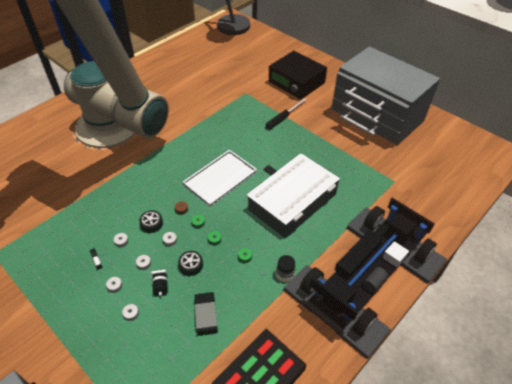

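The top view shows five pale discs, near (387,188), (324,216), (353,215), (381,216) and (353,247). The tray is near (244,237), the case near (220,167) and its tab near (220,196). The scene view confirms this layout. Next I measure.

```bash
cat > h.py <<'E'
import numpy as np,cv2
from cell import sensors, vision
from scipy.spatial.transform import Rotation
def cam(n,st=None):
    c=vision.camera_info(n);f=192/np.tan(np.radians(c['fov_y'])/2)
    if n=='wrist':
        q=st['tcp_rot'];T=np.eye(4);T[:3,:3]=Rotation.from_quat([q[1],q[2],q[3],q[0]]).as_matrix();T[:3,3]=st['tcp_pos']
        M=T@c['mount'];return f,c['cx'],c['cy'],M[:3,:3],M[:3,3]
    R=np.array(c['R']);return f,c['cx'],c['cy'],R.T,-R.T@c['t']
def ray(C,uv,z):
    f,cx,cy,R,o=C;uv=np.atleast_2d(uv).astype(float)
    d=np.c_[(uv[:,0]-cx)/f,(uv[:,1]-cy)/f,np.ones(len(uv))]@R.T
    return o+d*((z-o[2])/d[:,2])[:,None]
def blobs(m,amin,amax):
    n,l,s,c=cv2.connectedComponentsWithStats(m.astype(np.uint8))
    return [(c[i],s[i,4],l==i) for i in range(1,n) if amin<s[i,4]<amax]
def rectpts(m):
    c=max(cv2.findContours(m.astype(np.uint8),0,1)[0],key=cv2.contourArea);return cv2.boxPoints(cv2.minAreaRect(c)),c
E
python3 - <<'E'
from h import *
for n in("top","scene"):
    p=cv2.imread(f"pics/{n}0.png");C=cam(n);h=cv2.cvtColor(p,cv2.COLOR_BGR2HSV)
    m=(h[...,1]<60)&(h[...,2]>130)
    for c,a,_ in blobs(m,40,400):
        w=ray(C,c,.016)[0]
        if .1<w[0]<.9 and abs(w[1])<.6: print(n,'disc?',c.round(1),a,w.round(4))
    for c,a,mm in blobs(m,1000,8000):
        w=ray(C,c,0.03)[0]
        if .2<w[0]<.8 and abs(w[1])<.5:
            r,_=rectpts(mm)
            print(n,'big',c.round(1),a,r.round(1).tolist(),'z14',ray(C,r,.014)[:,:2].round(4).tolist(),'z64',ray(C,r,.064)[:,:2].round(4).tolist())
p=cv2.imread("pics/top0.png");cv2.imwrite("pics/crop.png",cv2.resize(p[120:280,170:410],None,fx=3.3,fy=3.3,interpolation=cv2.INTER_CUBIC))
E
```

```text
top disc? [454.8 114. ] 395 [ 0.8632 -0.5853  0.016 ]
top disc? [349.6 144.5] 247 [ 0.751  -0.2404  0.016 ]
top disc? [ 91.9 170.1] 193 [0.6441 0.5943 0.016 ]
top disc? [ 99.8 174.2] 80 [0.6312 0.5672 0.016 ]
top disc? [105.7 178.9] 82 [0.6161 0.5464 0.016 ]
top disc? [327.6 185.4] 111 [ 0.6138 -0.1691  0.016 ]
top disc? [385.9 188.1] 100 [ 0.6102 -0.3543  0.016 ]
top disc? [352.9 214.9] 101 [ 0.5213 -0.2486  0.016 ]
top disc? [323.3 216.7] 106 [ 0.5133 -0.1555  0.016 ]
top disc? [381.4 215.8] 106 [ 0.521 -0.338  0.016]
top disc? [323.7 242. ] 131 [ 0.4338 -0.1569  0.016 ]
top disc? [353.1 246.6] 109 [ 0.4224 -0.2481  0.016 ]
top disc? [378.7 244.2] 42 [ 0.4322 -0.3276  0.016 ]
top disc? [114.1 248.4] 49 [0.3952 0.4992 0.016 ]
top big [219.6 165.3] 3310 [[181.89999389648438, 186.60000610351562], [184.0, 139.10000610351562], [257.1000061035156, 142.5], [255.0, 189.89999389648438]] z14 [[0.5979, 0.2983], [0.7562, 0.3009], [0.7509, 0.0605], [0.5934, 0.0628]] z64 [[0.5894, 0.288], [0.7415, 0.2904], [0.7364, 0.0594], [0.585, 0.0616]]
top big [243.6 236.5] 2357 [[211.6999969482422, 254.600
[... 821 characters left out ...]
3523  0.016 ]
scene big [219.3 176.2] 2055 [[182.10000610351562, 180.8000030517578], [236.39999389648438, 141.1999969482422], [258.20001220703125, 171.0], [203.89999389648438, 210.60000610351562]] z14 [[0.3811, 0.0024], [0.3758, 0.2333], [0.5154, 0.1861], [0.5104, -0.0286]] z64 [[0.4201, -0.0231], [0.4151, 0.196], [0.5476, 0.1512], [0.5428, -0.0526]]
scene big [293.1 187.8] 3406 [[245.39999389648438, 194.1999969482422], [307.70001220703125, 140.60000610351562], [341.79998779296875, 180.3000030517578], [279.6000061035156, 233.89999389648438]] z14 [[0.5517, 0.0944], [0.5378, 0.3918], [0.7181, 0.3286], [0.7143, 0.0579]] z64 [[0.582, 0.0641], [0.5688, 0.3465], [0.7399, 0.2864], [0.7363, 0.0296]]
```

View pics/crop.png

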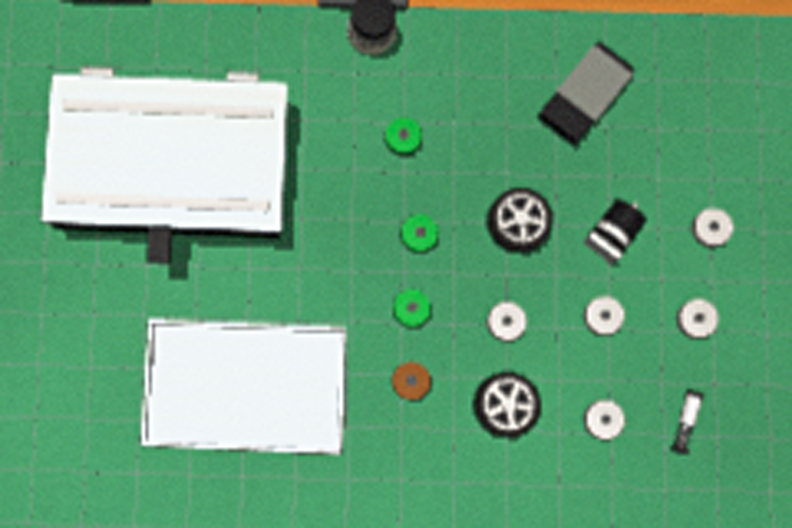

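Crop: the five steel rings sit at crop (507,320), (605,315), (698,318), (713,227) and (604,419). The empty tray is at (245,385) and the tab at (158,243). I'll take (.512,-.1545), (.520,-.2475) and (.5195,-.337), and square the tool to the world axes first.

Request:
{"op": "move_arm", "data": {"hand": 0.62, "motion": [{"roll": 1},{"roll": 1},{"roll": 0.79},{"dx": 0.45,"dy": -0.54},{"dx": 0.45,"dy": -0.54},{"dx": 0.45,"dy": -0.54},{"dx": 0.45,"dy": -0.54},{"dx": 0.45,"dy": -0.54},{"dx": 0.45,"dy": -0.54},{"dx": 0.45,"dy": -0.54},{"dx": 0.45,"dy": -0.54},{"dx": 0.45,"dy": -0.54},{"dx": 0.45,"dy": -0.54},{"dx": 0.45,"dy": -0.54},{"dx": 0.45,"dy": -0.54},{},{}]}}

```text
invalid input
```

Request:
{"op": "move_arm", "data": {"hand": 0.62, "motion": [{"dx": 0,"dy": 0,"dz": 0,"roll": 1},{"dx": 0,"dy": 0,"dz": 0,"roll": 1},{"dx": 0,"dy": 0,"dz": 0,"roll": 0.79},{"dx": 0.45,"dy": -0.54,"dz": 0,"roll": 0},{"dx": 0.45,"dy": -0.54,"dz": 0,"roll": 0},{"dx": 0.45,"dy": -0.54,"dz": 0,"roll": 0},{"dx": 0.45,"dy": -0.54,"dz": 0,"roll": 0},{"dx": 0.45,"dy": -0.54,"dz": 0,"roll": 0},{"dx": 0.45,"dy": -0.54,"dz": 0,"roll": 0},{"dx": 0.45,"dy": -0.54,"dz": 0,"roll": 0},{"dx": 0.45,"dy": -0.54,"dz": 0,"roll": 0},{"dx": 0.45,"dy": -0.54,"dz": 0,"roll": 0},{"dx": 0.45,"dy": -0.54,"dz": 0,"roll": 0},{"dx": 0.45,"dy": -0.54,"dz": 0,"roll": 0},{"dx": 0.45,"dy": -0.54,"dz": 0,"roll": 0},{"dx": 0,"dy": 0,"dz": 0,"roll": 0},{"dx": 0,"dy": 0,"dz": 0,"roll": 0}]}}

```text
time_s: 2.22
tcp_pos: [0.5123, -0.1545, 0.1713]
tcp_rot: [0.0, 1.0, 0.0, -0.001]
wrist_force: [0.5, 0.7, -0.1]
grip_width: 0.621
gripper_force: 0.0
```

Run:
```python
from h import *
s=sensors.read_state();p,d=vision.capture("wrist");cv2.imwrite("pics/w1.png",p);C=cam("wrist",s)
h=cv2.cvtColor(p,cv2.COLOR_BGR2HSV);m=(h[...,1]<60)&(h[...,2]>120)
for c,a,mm in blobs(m,300,20000):
    r,_=cv2.minEnclosingCircle(rectpts(mm)[1]);print(c.round(),np.round(r),a,ray(C,r,.018)[0].round(4))
```

```text
[15. 60.] [20. 54.] 3355 [0.644  0.1072 0.018 ]
[264.  86.] [264.  86.] 1001 [ 0.6118 -0.1664  0.018 ]
[426.  88.] [426.  88.] 790 [ 0.6099 -0.3512  0.018 ]
[329. 163.] [330. 163.] 587 [ 0.5218 -0.2472  0.018 ]
[402. 164.] [401. 164.] 650 [ 0.5216 -0.3349  0.018 ]
[254. 169.] [254. 169.] 546 [ 0.5144 -0.1543  0.018 ]
[ 69. 218.] [ 70. 218.] 11695 [0.4487 0.0828 0.018 ]
[254. 234.] [254. 232.] 593 [ 0.4297 -0.1545  0.018 ]
```

View pics/w1.png

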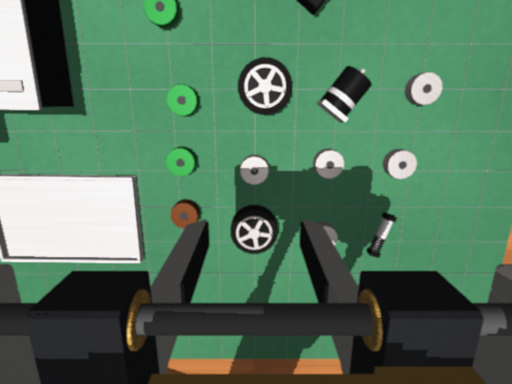

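Wrist view: rings at (254,169), (330,163) and (401,164) agree with the top view to about 2 mm, with the tray at left. Descending on A.

Request:
{"op": "move_arm", "data": {"motion": [{"dx": 0.01,"dy": 0,"dz": 0.6,"roll": 0},{"dx": 0,"dy": 0,"dz": 0.6,"roll": 0},{"dx": 0,"dy": 0,"dz": 0.6,"roll": 0},{"dx": 0,"dy": 0,"dz": 0.4,"roll": 0},{"dx": 0,"dy": 0,"dz": 0.3,"roll": 0},{"dx": 0,"dy": 0,"dz": 0.26,"roll": 0},{"dx": 0,"dy": 0,"dz": 0,"roll": 0},{"dx": 0,"dy": 0,"dz": 0,"roll": 0}]}}

```text
time_s: 3.28
tcp_pos: [0.5139, -0.1549, 0.0066]
tcp_rot: [0.0, 1.0, -0.0, 0.001]
wrist_force: [-0.1, -0.8, 0.7]
grip_width: 0.618
gripper_force: 0.0
```

Request:
{"op": "move_arm", "data": {"hand": 0.2, "motion": [{"dx": 0,"dy": 0,"dz": 0,"roll": 0},{"dx": 0,"dy": 0,"dz": 0,"roll": 0},{"dx": 0,"dy": 0,"dz": 0,"roll": 0},{"dx": 0,"dy": 0,"dz": 0,"roll": 0}]}}

```text
time_s: 3.78
tcp_pos: [0.5136, -0.1543, 0.0062]
tcp_rot: [0.0, 1.0, 0.0, 0.0]
wrist_force: [0.2, 0.0, -0.1]
grip_width: 0.234
gripper_force: 0.0
```

Run:
```python
from h import *
s=sensors.read_state();print(s['grip_width'],s['gripper_force']);p,d=vision.capture("wrist");q,_=vision.capture("top")
cv2.imwrite("pics/w2.png",np.hstack([cv2.resize(p,(400,300)),cv2.resize(q[170:270,290:410],(360,300),interpolation=2)]))
s=sensors.read_state();print(s['grip_width'],s['gripper_force'])
```

```text
0.23412780106182046 0.0
0.20270184267278019 0.0
```

View pics/w2.png

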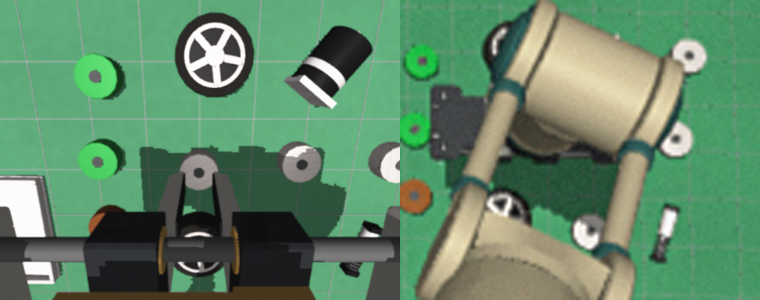

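Run:
```python
from h import *
s=sensors.read_state();print(s['tcp_pos'],s['tcp_rot']);p,d=vision.capture("wrist");C=cam("wrist",s)
print(ray(C,[[256,220],[386,206]],.018))
f,cx,cy,R,o=C
for u,v in [(256,195),(256,205),(270,205),(240,210),(272,215),(256,240),(226,230),(290,230),(386,195)]:
    z=d[v,u];print(u,v,z,(o+R@np.array([(u-cx)/f*z,(v-cy)/f*z,z])).round(4),p[v,u])
cv2.imwrite("pics/w3.png",cv2.resize(p[170:300,160:360],None,fx=4,fy=4,interpolation=2))
```

```text
[ 0.51357922 -0.15432813  0.00608223] [7.70374237e-05 9.99999994e-01 7.38083774e-05 3.32013347e-05]
[[ 0.51332238 -0.15598727  0.018     ]
 [ 0.52397159 -0.24679858  0.018     ]]
256 195 0.21550278 [ 0.53  -0.156  0.012] [67 67 70]
256 205 0.21224463 [ 0.5242 -0.156   0.017 ] [152 155 161]
270 205 0.21104959 [ 0.5246 -0.1657  0.0181] [149 152 159]
240 210 0.21266453 [ 0.5206 -0.1447  0.0176] [141 144 150]
272 215 0.21446961 [ 0.5167 -0.1673  0.0168] [150 153 159]
256 240 0.2193766 [ 0.4975 -0.156   0.0171] [139 143 148]
226 230 0.17525719 [ 0.522  -0.1384  0.056 ] [74 76 78]
290 230 0.17522019 [ 0.522  -0.1755  0.056 ] [75 78 78]
386 195 0.20996559 [ 0.5317 -0.2462  0.0172] [178 182 190]
```

View pics/w3.png

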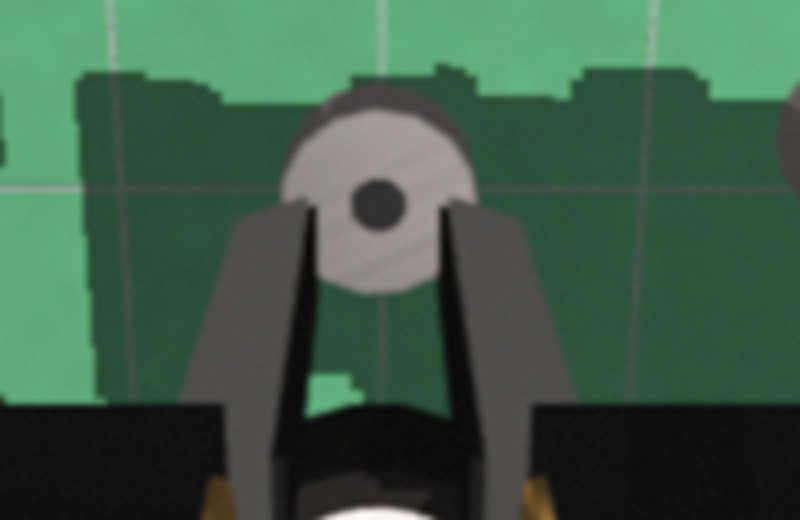

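Run:
```python
from h import *
s=sensors.read_state();p,d=vision.capture("wrist");f,cx,cy,R,o=cam("wrist",s)
for u in (228,234,237,271,276,284):
  print(u)
  for v in range(212,250,4):
    z=d[v,u];print('  ',v,(o+R@np.array([(u-cx)/f*z,(v-cy)/f*z,z])).round(3),p[v,u])
```

```text
228
   212 [ 0.513 -0.135  0.001] [57 79 41]
   216 [ 0.509 -0.134 -0.   ] [62 74 54]
   220 [ 0.507 -0.135  0.001] [58 78 46]
   224 [ 0.523 -0.139  0.048] [76 79 81]
   228 [ 0.522 -0.139  0.053] [74 76 79]
   232 [ 0.522 -0.14   0.06 ] [76 78 80]
   236 [ 0.522 -0.14   0.064] [76 78 80]
   240 [ 0.522 -0.141  0.069] [76 78 80]
   244 [ 0.522 -0.141  0.075] [75 77 79]
   248 [ 0.522 -0.141  0.08 ] [76 77 79]
234
   212 [ 0.519 -0.14   0.018] [138 140 146]
   216 [ 0.516 -0.14   0.017] [137 138 145]
   220 [ 0.523 -0.142  0.042] [86 88 90]
   224 [ 0.522 -0.142  0.047] [76 77 80]
   228 [ 0.523 -0.143  0.055] [75 76 78]
   232 [ 0.523 -0.143  0.061] [72 75 76]
   236 [ 0.522 -0.143  0.064] [61 62 63]
   240 [ 0.522 -0.144  0.07 ] [51 52 54]
   244 [ 0.52  -0.144  0.071] [30 31 31]
   248 [ 0.521 -0.144  0.077] [20 19 20]
237
   212 [ 0.519 -0.143  0.019] [139 141 148]
   216 [ 0.516 -0.143  0.018] [138 140 147]
   220 [ 0.522 -0.144  0.041] [107 110 114]
   224 [ 0.52  -0.144  0.043] [27 27 27]
   228 [ 0.521 -0.144  0.05 ] [18 18 20]
   232 [ 0.521 -0.145  0.056] [13 13 13]
   236 
[... 716 characters left out ...]
   224 [ 0.522 -0.168  0.048] [75 77 79]
   228 [ 0.522 -0.167  0.054] [75 78 79]
   232 [ 0.522 -0.167  0.059] [75 77 80]
   236 [ 0.522 -0.167  0.065] [75 78 79]
   240 [ 0.522 -0.166  0.07 ] [75 77 79]
   244 [ 0.522 -0.166  0.075] [72 74 77]
   248 [ 0.521 -0.166  0.077] [63 64 66]
284
   212 [ 0.513 -0.178 -0.   ] [58 81 44]
   216 [ 0.51  -0.178  0.   ] [66 78 59]
   220 [ 0.506 -0.178 -0.   ] [56 81 43]
   224 [ 0.523 -0.173  0.048] [76 78 79]
   228 [ 0.522 -0.172  0.054] [76 78 80]
   232 [ 0.522 -0.172  0.058] [75 77 79]
   236 [ 0.522 -0.171  0.065] [76 78 80]
   240 [ 0.523 -0.171  0.071] [75 77 79]
   244 [ 0.522 -0.17   0.074] [75 76 79]
   248 [ 0.523 -0.17   0.081] [76 78 80]
```

The depth shows the finger ends about 34 mm higher than the reported TCP, at z≈.040 against a reported .006. They closed above the disc without touching it. I'll treat the real tip as TCP + 34 mm, reopen and go lower in steps, watching the force.

Request:
{"op": "move_arm", "data": {"hand": 0.62, "motion": [{"dx": 0,"dy": 0,"dz": 0,"roll": 0},{"dx": 0,"dy": 0,"dz": 0,"roll": 0},{"dx": 0,"dy": 0,"dz": 0,"roll": 0},{"dx": 0,"dy": 0,"dz": 0,"roll": 0},{"dx": 0,"dy": 0.02,"dz": 0.2,"roll": 0},{"dx": 0,"dy": 0,"dz": 0.1,"roll": 0},{"dx": 0,"dy": 0,"dz": 0.1,"roll": 0},{"dx": 0,"dy": 0,"dz": 0.1,"roll": 0},{"dx": 0,"dy": 0,"dz": 0,"roll": 0}]}}

```text
time_s: 5.1
tcp_pos: [0.5131, -0.1553, -0.0245]
tcp_rot: [-0.0, 1.0, -0.0, -0.001]
wrist_force: [0.1, -0.2, -0.5]
grip_width: 0.622
gripper_force: 0.0
```

Request:
{"op": "move_arm", "data": {"hand": 0.2, "motion": [{"dx": 0,"dy": 0,"dz": 0.04,"roll": 0},{"dx": 0,"dy": 0,"dz": 0,"roll": 0},{"dx": 0,"dy": 0,"dz": 0,"roll": 0},{"dx": 0,"dy": 0,"dz": 0,"roll": 0},{"dx": 0,"dy": 0,"dz": 0,"roll": 0}]}}

```text
time_s: 5.72
tcp_pos: [0.5136, -0.1555, -0.0262]
tcp_rot: [0.0, 1.0, -0.0, 0.0]
wrist_force: [0.1, 0.2, 0.2]
grip_width: 0.373
gripper_force: 30.0
```

Request:
{"op": "move_arm", "data": {"motion": [{"dx": 0,"dy": 0,"dz": -0.5,"roll": 0},{"dx": 0,"dy": 0,"dz": -0.5,"roll": 0},{"dx": -0.156,"dy": -0.493,"dz": 0,"roll": 0},{"dx": -0.156,"dy": -0.493,"dz": 0,"roll": 0},{"dx": -0.156,"dy": -0.493,"dz": 0,"roll": 0},{"dx": -0.156,"dy": -0.493,"dz": 0,"roll": 0},{"dx": -0.156,"dy": -0.493,"dz": 0,"roll": 0},{"dx": -0.156,"dy": -0.493,"dz": 0,"roll": 0},{"dx": -0.156,"dy": -0.493,"dz": 0,"roll": 0},{"dx": -0.156,"dy": -0.493,"dz": 0,"roll": 0},{"dx": -0.156,"dy": -0.493,"dz": 0,"roll": 0},{"dx": -0.156,"dy": -0.493,"dz": 0,"roll": 0},{"dx": 0,"dy": 0,"dz": 0,"roll": 0},{"dx": 0,"dy": 0,"dz": 0.4,"roll": 0},{"dx": 0,"dy": 0,"dz": 0.3,"roll": 0},{"dx": 0,"dy": 0,"dz": 0.2,"roll": 0},{"dx": 0,"dy": 0,"dz": 0,"roll": 0},{"dx": 0,"dy": 0,"dz": 0,"roll": 0}]}}

```text
time_s: 7.98
tcp_pos: [0.4205, 0.14, -0.02]
tcp_rot: [0.0, 1.0, -0.0, 0.0]
wrist_force: [0.3, -0.2, -0.9]
grip_width: 0.371
gripper_force: 30.0
```

Request:
{"op": "move_arm", "data": {"hand": 0.48, "motion": [{"dx": 0,"dy": 0,"dz": 0.02,"roll": 0},{"dx": 0,"dy": 0,"dz": 0,"roll": 0},{"dx": 0,"dy": 0,"dz": 0,"roll": 0},{"dx": 0,"dy": 0,"dz": 0,"roll": 0},{"dx": 0,"dy": 0,"dz": -0.3,"roll": 0},{"dx": 0,"dy": 0,"dz": -0.7,"roll": 0}]}}

```text
time_s: 8.72
tcp_pos: [0.418, 0.1399, 0.0377]
tcp_rot: [0.0, 1.0, -0.0, -0.002]
wrist_force: [0.7, 0.2, -0.4]
grip_width: 0.483
gripper_force: 0.0
```

Request:
{"op": "move_arm", "data": {"hand": 0.6, "motion": [{"dx": 0.14,"dy": 0.538,"dz": 0,"roll": 0},{"dx": 0.14,"dy": 0.538,"dz": 0,"roll": 0},{"dx": 0.14,"dy": 0.538,"dz": 0,"roll": 0},{"dx": 0.14,"dy": 0.538,"dz": 0,"roll": 0},{"dx": 0.14,"dy": 0.538,"dz": 0,"roll": 0},{"dx": 0.14,"dy": 0.538,"dz": 0,"roll": 0},{"dx": 0.14,"dy": 0.538,"dz": 0,"roll": 0},{"dx": 0.14,"dy": 0.538,"dz": 0,"roll": 0},{"dx": 0.14,"dy": 0.538,"dz": 0,"roll": 0},{"dx": 0.14,"dy": 0.538,"dz": 0,"roll": 0},{"dx": 0.14,"dy": 0.538,"dz": 0,"roll": 0},{"dx": 0.14,"dy": 0.538,"dz": 0,"roll": 0},{"dx": 0,"dy": 0,"dz": 0,"roll": 0},{"dx": 0,"dy": 0,"dz": 0,"roll": 0}]}}

```text
time_s: 10.48
tcp_pos: [0.5199, -0.2461, 0.0381]
tcp_rot: [-0.001, 1.0, -0.0, -0.001]
wrist_force: [-0.3, 0.4, -0.1]
grip_width: 0.602
gripper_force: 0.0
```

Now I descend from .038 to -.026 (1.07 units) and grip.

Request:
{"op": "move_arm", "data": {"motion": [{"dx": 0.02,"dy": 0.01,"dz": 0.5,"roll": 0},{"dx": 0,"dy": 0,"dz": 0.3,"roll": 0},{"dx": 0,"dy": 0,"dz": 0.17,"roll": 0},{"dx": 0,"dy": 0,"dz": 0.1,"roll": 0},{"dx": 0,"dy": 0,"dz": 0,"roll": 0}]}}

```text
time_s: 11.1
tcp_pos: [0.522, -0.2473, -0.0256]
tcp_rot: [0.0, 1.0, 0.0, -0.0]
wrist_force: [-0.7, -0.4, 1.2]
grip_width: 0.602
gripper_force: 0.0
```

Request:
{"op": "move_arm", "data": {"hand": 0.2, "motion": [{"dx": 0,"dy": 0,"dz": 0,"roll": 0},{"dx": 0,"dy": 0,"dz": 0,"roll": 0},{"dx": 0,"dy": 0,"dz": 0,"roll": 0},{"dx": 0,"dy": 0,"dz": 0,"roll": 0}]}}

```text
time_s: 11.6
tcp_pos: [0.5222, -0.2479, -0.0252]
tcp_rot: [0.0, 1.0, -0.0, 0.0]
wrist_force: [0.7, -0.0, 3.0]
grip_width: 0.373
gripper_force: 30.0
```

Request:
{"op": "move_arm", "data": {"motion": [{"dx": 0,"dy": 0,"dz": -0.5,"roll": 0},{"dx": 0,"dy": 0,"dz": -0.5,"roll": 0},{"dx": -0.079,"dy": -0.52,"dz": 0,"roll": 0},{"dx": -0.079,"dy": -0.52,"dz": 0,"roll": 0},{"dx": -0.079,"dy": -0.52,"dz": 0,"roll": 0},{"dx": -0.079,"dy": -0.52,"dz": 0,"roll": 0},{"dx": -0.079,"dy": -0.52,"dz": 0,"roll": 0},{"dx": -0.079,"dy": -0.52,"dz": 0,"roll": 0},{"dx": -0.079,"dy": -0.52,"dz": 0,"roll": 0},{"dx": -0.079,"dy": -0.52,"dz": 0,"roll": 0},{"dx": -0.079,"dy": -0.52,"dz": 0,"roll": 0},{"dx": -0.079,"dy": -0.52,"dz": 0,"roll": 0},{"dx": -0.079,"dy": -0.52,"dz": 0,"roll": 0},{"dx": 0,"dy": 0,"dz": 0,"roll": 0},{"dx": 0,"dy": 0,"dz": 0.4,"roll": 0},{"dx": 0,"dy": 0,"dz": 0.3,"roll": 0},{"dx": 0,"dy": 0,"dz": 0.2,"roll": 0},{"dx": 0,"dy": 0,"dz": 0,"roll": 0},{"dx": 0,"dy": 0,"dz": 0,"roll": 0}]}}

```text
time_s: 13.98
tcp_pos: [0.4704, 0.0952, -0.0194]
tcp_rot: [0.0, 1.0, -0.0, 0.0]
wrist_force: [-1.1, -1.0, -1.4]
grip_width: 0.371
gripper_force: 30.0
```

Request:
{"op": "move_arm", "data": {"hand": 0.48, "motion": [{"dx": 0,"dy": 0,"dz": 0.02,"roll": 0},{"dx": 0,"dy": 0,"dz": 0,"roll": 0},{"dx": 0,"dy": 0,"dz": 0,"roll": 0},{"dx": 0,"dy": 0,"dz": 0,"roll": 0},{"dx": 0,"dy": 0,"dz": -0.3,"roll": 0},{"dx": 0,"dy": 0,"dz": -0.7,"roll": 0}]}}

```text
time_s: 14.72
tcp_pos: [0.4679, 0.0954, 0.0382]
tcp_rot: [0.0, 1.0, 0.0, -0.002]
wrist_force: [0.5, 0.3, 0.5]
grip_width: 0.481
gripper_force: 0.0
```

Request:
{"op": "move_arm", "data": {"hand": 0.6, "motion": [{"dx": 0.061,"dy": 0.514,"dz": 0,"roll": 0},{"dx": 0.061,"dy": 0.514,"dz": 0,"roll": 0},{"dx": 0.061,"dy": 0.514,"dz": 0,"roll": 0},{"dx": 0.061,"dy": 0.514,"dz": 0,"roll": 0},{"dx": 0.061,"dy": 0.514,"dz": 0,"roll": 0},{"dx": 0.061,"dy": 0.514,"dz": 0,"roll": 0},{"dx": 0.061,"dy": 0.514,"dz": 0,"roll": 0},{"dx": 0.061,"dy": 0.514,"dz": 0,"roll": 0},{"dx": 0.061,"dy": 0.514,"dz": 0,"roll": 0},{"dx": 0.061,"dy": 0.514,"dz": 0,"roll": 0},{"dx": 0.061,"dy": 0.514,"dz": 0,"roll": 0},{"dx": 0.061,"dy": 0.514,"dz": 0,"roll": 0},{"dx": 0.061,"dy": 0.514,"dz": 0,"roll": 0},{"dx": 0.061,"dy": 0.514,"dz": 0,"roll": 0},{"dx": 0,"dy": 0,"dz": 0.5,"roll": 0},{"dx": 0,"dy": 0,"dz": 0.3,"roll": 0},{"dx": 0,"dy": 0,"dz": 0.17,"roll": 0},{"dx": 0,"dy": 0,"dz": 0.1,"roll": 0},{"dx": 0,"dy": 0,"dz": 0,"roll": 0}]}}

```text
time_s: 17.1
tcp_pos: [0.5212, -0.3362, -0.0251]
tcp_rot: [0.0, 1.0, 0.0, 0.0]
wrist_force: [-0.1, 0.4, 0.0]
grip_width: 0.603
gripper_force: 0.0
```

Request:
{"op": "move_arm", "data": {"hand": 0.2, "motion": [{"dx": 0,"dy": 0,"dz": 0,"roll": 0},{"dx": 0,"dy": 0,"dz": 0,"roll": 0},{"dx": 0,"dy": 0,"dz": 0,"roll": 0},{"dx": 0,"dy": 0,"dz": 0,"roll": 0}]}}

```text
time_s: 17.6
tcp_pos: [0.5214, -0.3365, -0.0245]
tcp_rot: [0.0, 1.0, 0.0, 0.0]
wrist_force: [0.5, 0.2, 1.8]
grip_width: 0.373
gripper_force: 30.0
```

Request:
{"op": "move_arm", "data": {"motion": [{"dx": 0,"dy": 0,"dz": -0.5,"roll": 0},{"dx": 0,"dy": 0,"dz": -0.5,"roll": 0},{"dx": -0.13,"dy": -0.496,"dz": 0,"roll": 0},{"dx": -0.13,"dy": -0.496,"dz": 0,"roll": 0},{"dx": -0.13,"dy": -0.496,"dz": 0,"roll": 0},{"dx": -0.13,"dy": -0.496,"dz": 0,"roll": 0},{"dx": -0.13,"dy": -0.496,"dz": 0,"roll": 0},{"dx": -0.13,"dy": -0.496,"dz": 0,"roll": 0},{"dx": -0.13,"dy": -0.496,"dz": 0,"roll": 0},{"dx": -0.13,"dy": -0.496,"dz": 0,"roll": 0},{"dx": -0.13,"dy": -0.496,"dz": 0,"roll": 0},{"dx": -0.13,"dy": -0.496,"dz": 0,"roll": 0},{"dx": -0.13,"dy": -0.496,"dz": 0,"roll": 0},{"dx": -0.13,"dy": -0.496,"dz": 0,"roll": 0},{"dx": -0.13,"dy": -0.496,"dz": 0,"roll": 0},{"dx": 0,"dy": 0,"dz": 0.4,"roll": 0},{"dx": 0,"dy": 0,"dz": 0.3,"roll": 0},{"dx": 0,"dy": 0,"dz": 0.2,"roll": 0},{"dx": 0,"dy": 0,"dz": 0,"roll": 0},{"dx": 0,"dy": 0,"dz": 0,"roll": 0}]}}

```text
time_s: 20.1
tcp_pos: [0.4201, 0.0505, -0.0188]
tcp_rot: [0.0, 1.0, -0.0, 0.0]
wrist_force: [-0.3, -0.7, -0.9]
grip_width: 0.377
gripper_force: 30.0
```

Request:
{"op": "move_arm", "data": {"hand": 0.48, "motion": [{"dx": 0,"dy": 0,"dz": 0.02,"roll": 0},{"dx": 0,"dy": 0,"dz": 0,"roll": 0},{"dx": 0,"dy": 0,"dz": 0,"roll": 0},{"dx": 0,"dy": 0,"dz": 0,"roll": 0},{"dx": 0,"dy": 0,"dz": -0.5,"roll": 0},{"dx": 0,"dy": 0,"dz": -0.8,"roll": 0},{"dx": 0,"dy": 0,"dz": -0.8,"roll": 0},{"dx": 0,"dy": 0,"dz": -0.8,"roll": 0},{"dx": 0,"dy": 0,"dz": 0,"roll": 0},{"dx": 0,"dy": 0,"dz": 0,"roll": 0}]}}

```text
time_s: 21.35
tcp_pos: [0.4189, 0.0507, 0.153]
tcp_rot: [0.0, 1.0, 0.0, -0.001]
wrist_force: [-0.7, -0.4, 0.9]
grip_width: 0.481
gripper_force: 0.0
```

Run:
```python
from h import *
s=sensors.read_state();p,d=vision.capture("wrist");cv2.imwrite("pics/w4.png",p);C=cam("wrist",s);f,cx,cy,R,o=C
v,u=np.mgrid[:384,:512];P=o+np.stack([(u-cx)/f*d,(v-cy)/f*d,d],-1)@R.T
np.save("pics/P4.npy",P)
g=p.max(2)
tab=(g<75)&(abs(P[...,2]-.069)<.006)&(P[...,0]>.5)&(d>0)
for c,a,mm in blobs(tab,40,20000):
    q=P[mm];print('tab',c.round(),a,q.min(0).round(4),q.max(0).round(4),q.mean(0).round(4))
    r,_=rectpts(mm);print(ray(C,r,.069).round(4).tolist())
hsv=cv2.cvtColor(p,cv2.COLOR_BGR2HSV)
lid=(abs(P[...,2]-.067)<.008)&(g>110)
for c,a,mm in blobs(lid,800,60000):
    q=P[mm];print('lid',c.round(),a,q.min(0).round(4),q.max(0).round(4))
    r,_=rectpts(mm);print(r.round().tolist(),ray(C,r,.067)[:,:2].round(4).tolist())
disc=(abs(P[...,2]-.022)<.003)&(g>90)
for c,a,mm in blobs(disc,300,6000): print('disc',c.round(),a,P[mm].mean(0).round(4))
```

```text
tab [114.  21.] 1110 [0.5517 0.1638 0.0631] [0.5857 0.1868 0.0708] [0.5683 0.1744 0.0681]
[[0.5841, 0.1854, 0.069], [0.5863, 0.1625, 0.069], [0.5513, 0.1623, 0.069], [0.549, 0.186, 0.069]]
disc [215. 131.] 766 [0.4688 0.0946 0.0215]
disc [178. 174.] 685 [0.4197 0.1391 0.0216]
disc [255. 174.] 661 [0.4194 0.0498 0.0215]
```

View pics/w4.png

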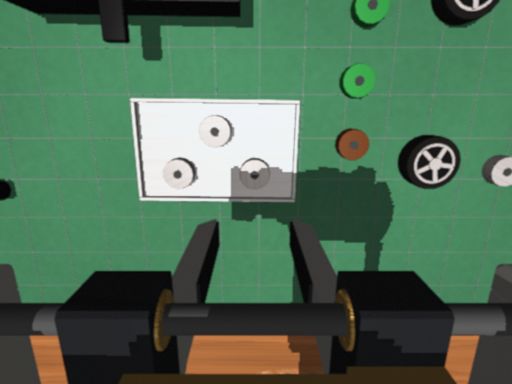

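Three discs lie flat in the tray, at (215,131), (178,174) and (255,174). Only one is partly shaded. The black tab is at (114,21), world centre about (.5685,.1744), with the case yaw about -0.02. Next I go above the tab.

Request:
{"op": "move_arm", "data": {"motion": [{"dx": 0.405,"dy": -0.345,"dz": 0,"roll": 0},{"dx": 0.405,"dy": -0.345,"dz": 0,"roll": 0},{"dx": 0.405,"dy": -0.345,"dz": 0,"roll": 0},{"dx": 0.405,"dy": -0.345,"dz": 0,"roll": 0},{"dx": 0.405,"dy": -0.345,"dz": 0,"roll": 0},{"dx": 0.405,"dy": -0.345,"dz": 0,"roll": 0.17},{"dx": 0,"dy": 0,"dz": 0,"roll": 0},{"dx": 0,"dy": 0,"dz": 0.4,"roll": 0},{"dx": 0,"dy": 0,"dz": 0.4,"roll": 0},{"dx": 0,"dy": 0,"dz": 0,"roll": 0},{"dx": 0,"dy": 0,"dz": 0,"roll": 0}]}}

```text
time_s: 22.78
tcp_pos: [0.5651, 0.1744, 0.1059]
tcp_rot: [0.0, 1.0, -0.01, -0.0]
wrist_force: [0.4, 1.5, 0.3]
grip_width: 0.482
gripper_force: 0.0
```

Run:
```python
from h import *
s=sensors.read_state();print(s['tcp_pos']);p,d=vision.capture("wrist");cv2.imwrite("pics/w5.png",p);C=cam("wrist",s);f,cx,cy,R,o=C
v,u=np.mgrid[:384,:512];P=o+np.stack([(u-cx)/f*d,(v-cy)/f*d,d],-1)@R.T
g=p.max(2)
tab=(g<75)&(abs(P[...,2]-.067)<.007)&(P[...,0]>.5)&(d>0)
for c,a,mm in blobs(tab,40,20000):
    q=P[mm];print('tab',c.round(),a,q.min(0).round(4),q.max(0).round(4),q.mean(0).round(4))
lid=(abs(P[...,2]-.067)<.006)&(g>110)
for c,a,mm in blobs(lid,800,90000):
    q=P[mm];print('lid',c.round(),a,q.min(0).round(4),q.max(0).round(4))
```

```text
[0.56508726 0.17439337 0.1059146 ]
tab [253. 192.] 1021 [0.5521 0.1644 0.0652] [0.5881 0.1867 0.0705] [0.5707 0.1754 0.0683]
lid [251.  84.] 48865 [0.586  0.0616 0.0631] [0.7202 0.287  0.0704]
```

Request:
{"op": "move_arm", "data": {"motion": [{"dx": 0.03,"dy": -0.02,"dz": 0.4,"roll": 0},{"dx": 0,"dy": 0,"dz": 0.4,"roll": 0},{"dx": 0,"dy": 0,"dz": 0.3,"roll": 0},{"dx": 0,"dy": 0,"dz": 0.2,"roll": 0},{"dx": 0,"dy": 0,"dz": 0.1,"roll": 0},{"dx": 0,"dy": 0,"dz": 0,"roll": 0},{"dx": 0,"dy": 0,"dz": 0,"roll": 0}]}}

```text
time_s: 23.7
tcp_pos: [0.5679, 0.1761, 0.0224]
tcp_rot: [-0.0, 1.0, -0.01, 0.001]
wrist_force: [-0.1, 0.3, -0.0]
grip_width: 0.48
gripper_force: 0.0
```

Request:
{"op": "move_arm", "data": {"hand": 0.05, "motion": [{"dx": 0,"dy": 0,"dz": 0,"roll": 0},{"dx": 0,"dy": 0,"dz": 0,"roll": 0},{"dx": 0,"dy": 0,"dz": 0,"roll": 0},{"dx": 0,"dy": 0,"dz": 0,"roll": 0},{"dx": 0,"dy": 0,"dz": 0,"roll": 0},{"dx": 0,"dy": 0,"dz": 0,"roll": 0}]}}

```text
time_s: 24.45
tcp_pos: [0.5674, 0.1761, 0.0218]
tcp_rot: [-0.0, 1.0, -0.01, 0.0]
wrist_force: [-0.0, 0.4, 2.4]
grip_width: 0.232
gripper_force: 30.0
```

Request:
{"op": "move_arm", "data": {"motion": [{"dx": 0.006,"dy": 0,"dz": -0.142,"roll": 0},{"dx": 0.014,"dy": 0,"dz": -0.141,"roll": 0},{"dx": 0.021,"dy": 0,"dz": -0.14,"roll": 0},{"dx": 0.029,"dy": 0,"dz": -0.139,"roll": 0},{"dx": 0.036,"dy": 0,"dz": -0.137,"roll": 0},{"dx": 0.043,"dy": 0,"dz": -0.135,"roll": 0},{"dx": 0.05,"dy": 0,"dz": -0.133,"roll": 0},{"dx": 0.057,"dy": 0,"dz": -0.13,"roll": 0},{"dx": 0.063,"dy": 0,"dz": -0.127,"roll": 0},{"dx": 0.07,"dy": 0,"dz": -0.123,"roll": 0},{"dx": 0,"dy": 0,"dz": 0,"roll": 0}]}}

```text
time_s: 25.82
tcp_pos: [0.5908, 0.1757, 0.103]
tcp_rot: [-0.0, 1.0, -0.01, 0.0]
wrist_force: [-0.1, 2.4, -3.5]
grip_width: 0.233
gripper_force: 30.0
```

Grip and forces are good at about 30°. Continuing the arc to 60°.

Request:
{"op": "move_arm", "data": {"motion": [{"dx": 0.065,"dy": 0,"dz": -0.099,"roll": 0},{"dx": 0.065,"dy": 0,"dz": -0.099,"roll": 0},{"dx": 0.073,"dy": 0,"dz": -0.093,"roll": 0},{"dx": 0.073,"dy": 0,"dz": -0.093,"roll": 0},{"dx": 0.082,"dy": 0,"dz": -0.086,"roll": 0},{"dx": 0.082,"dy": 0,"dz": -0.086,"roll": 0},{"dx": 0.088,"dy": 0,"dz": -0.078,"roll": 0},{"dx": 0.088,"dy": 0,"dz": -0.078,"roll": 0},{"dx": 0.095,"dy": 0,"dz": -0.07,"roll": 0},{"dx": 0.095,"dy": 0,"dz": -0.07,"roll": 0},{"dx": 0.101,"dy": 0,"dz": -0.062,"roll": 0},{"dx": 0.101,"dy": 0,"dz": -0.062,"roll": 0},{"dx": 0,"dy": 0,"dz": 0,"roll": 0},{"dx": 0,"dy": 0,"dz": 0,"roll": 0},{"dx": 0,"dy": 0,"dz": 0,"roll": 0},{"dx": 0,"dy": 0,"dz": 0,"roll": 0}]}}

```text
time_s: 27.82
tcp_pos: [0.6511, 0.1749, 0.1612]
tcp_rot: [-0.0, 1.0, -0.01, -0.0]
wrist_force: [0.7, 5.0, -3.9]
grip_width: 0.232
gripper_force: 30.0
```

Run:
```python
from h import *
s=sensors.read_state();print(s['tcp_pos'],s['grip_width'],s['gripper_force'],s['wrist_force'])
p,d=vision.capture("scene");q,e=vision.capture("wrist");cv2.imwrite("pics/f.png",np.hstack([cv2.resize(p,(400,300)),cv2.resize(q,(400,300))]))
for n,im,dd in(("scene",p,d),("wrist",q,e)):
    f,cx,cy,R,o=cam(n,s)
    v,u=np.mgrid[:384,:512];P=o+np.stack([(u-cx)/f*dd,(v-cy)/f*dd,dd],-1)@R.T
    m=(P[...,2]>.07)&(P[...,2]<.17)&(P[...,0]>.64)&(P[...,0]<.75)&(P[...,1]>.06)&(P[...,1]<.29)&(dd>0)
    Q=P[m]
    if len(Q)<100: print(n,'few');continue
    c=np.median(Q,0)
    for _ in range(8):
        U,S,V=np.linalg.svd(Q-Q.mean(0),full_matrices=False);nn=V[2];r=abs((Q-Q.mean(0))@nn);Q=Q[r<max(.004,np.percentile(r,90))]
    nn*=np.sign(nn[2]);print(n,len(Q),nn.round(3),'angle',np.degrees(np.arccos(nn[2])),S)
```

```text
[0.65109388 0.1748741  0.1611964 ] 0.23151178820376958 29.99732404947281 [ 0.74759107  5.00416884 -3.93059749]
scene 2707 [ 0.851 -0.012  0.524] angle 58.36726054329229 [3.3890582  1.74269724 0.08318102]
wrist 24113 [ 0.854 -0.011  0.521] angle 58.60790720207026 [10.00662106  5.10548224  0.10808183]
```

View pics/f.png

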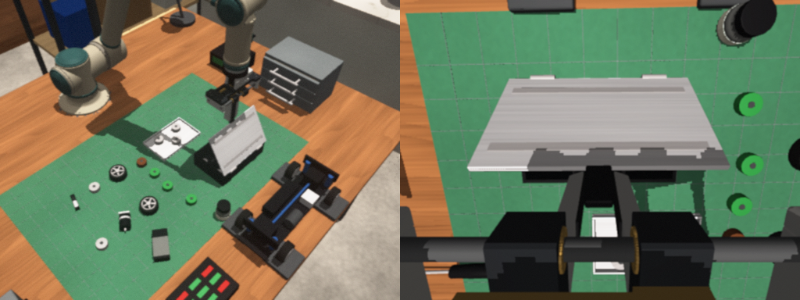

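The scene view shows the lid held up at (235,135), three discs in the tray at (175,138) and the two others still at (93,187) and (101,243). The wrist view shows the tab between the fingers at (598,185). The lid measures 58.5° in both views, well inside tolerance.

```bash
python3 -c "
from cell import order
print(order.job_done())"
```

```text
the job is handed in; nothing more can be done
None
```

I handed the job in at about 28 s: three weights lie flat in the tray, the other two are where they began, and the fingers are holding the lid at about 58.5° (measured in two camera views).

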